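Slide the tool box till clear of the gouges

ROBOT

A 6-joint arm with a two-finger parallel gripper is mounted at the origin on the work surface. World frame = base frame: x ahead of the robot, y to its left, z up, the work surface at z = 0. Lengths are in m, angles in rad, forces in N, time in s.
With the tool pointing down it reaches from about 0.375 to 0.9 m from the base axis. Payload 3.1 kg.
Tool frame: the origin (TCP) lies between the finger pads; the fingertips stand 25 mm ahead of it and the grasp point (between the pads) lies 6 mm ahead of it; y points along the fingers, x is the direction in which the jaws open and shut, and the axes are right-handed (so a half turn about y gives the same grasp; the last joint's range is limited). The gripper opens to 87 mm and grips with 3 to 60 N. Pads are 19 mm wide; open, the fingers measure 117 mm over their backs; the gripper's body (75 mm by 190 mm) begins 51 mm behind the grasp point.
Start: joints at [1.145, 0.527, 1.433, -0, 1.181, -0.178], TCP at [0.153, 0.606, 0.248] pointing down, gripper open.
Joint ranges: [-3.08, 3.08], [-0.75, 2.2], [0.22, 2.44], [-1.43, 4.57], [0, 2.65], [-2.85, 2.85]. Speed limits (rad/s): [2.79, 2.79, 3.14, 3.14, 3.14, 3.14].

INTERFACE

Orientations are given as a unit quaternion [x, y, z, w].
In Python, from rig import robot gives the robot as it stands.
- The arm moves only by the tool carry_out, never from a script. Its argument "moves" is a list of rows, each a list of 7 numbers: the opening, from 0 (shut) to 1 (fully open), then the shift along the tool's x, y, z in cm, then the turn, a rotation vector about the tool's x, y, z in rad. In form: [[grip, x, y, z, rx, ry, rz], ...]. A call has 1 to 20 rows; each row is the pose to reach, as a shift and turn from the pose commanded when the call began, along the tool's axes at that moment; what a row does not reach only later rows make up. A row lasts 1/10 s, in which the tool goes at most 50 mm and 8.59 degrees, less where a joint would pass 70% of its speed; a pose out of reach is approached as far as the arm can. A call with a gripper value outside its range is refused whole. The fingers move at their own pace and stop on an object; "force" is the grip in N (left out, the last holds). Time passes only in rows, so rows that repeat a pose let the fingers close. It gives the time, the measured TCP pose, the force and the opening at its end, in the units of the state.
- robot.get_obs(): the state, without advancing time (a new reading comes with each control period).
- robot.camera(name): name is "side" or "top" or "wrist"; returns the picture (400x640x3 uint8, red, green, blue); there is no depth.
- robot.camera_params(name): a dict with "fx", "fy", "cx", "cy" (pixels), "extrinsics" (4x4, takes a point from camera to world coordinates); the wrist camera has in their place "mount" (4x4, takes a point from camera to tool coordinates, whose origin is the TCP and whose axes are the tool frame's). Camera axes: x right, y down, z forward; pixel columns grow to the right and rows downward; lengths in m; the calibration is good to about 2 mm. The wrist camera is an equidistant fisheye: a pixel r from the principal point sees the ray r / f radians off the axis. A picture is of the moment at which its call begins: read the wrist's pose just before it. camera_params takes no time and is no camera call.
- robot.hand_in(): hands the job in, once; it reports no verdict.
The state is a dict: "time": time; "q": joint angles; "joint_velocities": joint speeds; "joint_torque": joint torques, N m; "position": TCP position; "tool_rot": TCP orientation; "ft_force": force on the tool from outside, world axes, zero at the start; "moment": the same for the moment, N m; "grip_width": finger opening in m.
Only numpy, scipy, OpenCV 4.12 (cv2) and the standard library are available. Lean on these libraries where they do the work, as an engineer would, in place of code of your own. Each camera call takes 0.05 s, during which the arm holds its last target.

TASK

The sliding till of the carver's tool box stands part-way along its runners and half covers the three palm gouges in the box. With the fingertips, push the till along its runners to the end of the box away from the gouges, until you feel it drop into its notches there and it lies level and flush with the rim. Do not lift or tip the till or the tin in it, and leave everything else in the box and on the bench where it is.

Things in the scene. Friction and masses are not known exactly. Their poses are not given: they have to be found in the camera images.
- toolbox: Open wooden tool box, no lid, fixed to the bench. Origin: centre of its underside, on the bench; long axis y, short axis x, z up. Outside 204 (x) by 418 (y) mm, plus an 18 thick carrying cleat outside each end; rim 106 high; walls 12, floor 10, inside 180 by 394. Along the inside of each long wall runs a wooden runner 14 wide with its top 72 above the bench, 34 below the rim
- park_left (a point): Point on the box axis: the till's origin comes to rest here when dropped into the notches at the box's +y end (box y = +70, 63 above the bench). Both battens drop together, 9 mm, into notches 24 long and 11 deep in the runners; square notch ends then stop the till (3 mm play each way along y), 14 mm short of the end wall. No notch is met on the way here from the middle
- park_right (a point): Point on the box axis: the till's origin comes to rest here when dropped into the notches at the box's -y end (box y = -70, 63 above the bench). Both battens drop together, 9 mm, into notches 24 long and 11 deep in the runners; square notch ends then stop the till (3 mm play each way along y), 14 mm short of the end wall. No notch is met on the way here from the middle
- till: Loose wooden tray across the box, slides along its y on the runners, 2 mm play each side. 176 (x) by 226 (y), walls 9 thick, 43 high in all; floor's top at 15. Origin: centre of its underside, at the bottom of two cross battens 18 wide, 9 high at y = -95 and +95. Riding: origin 72 above the bench, rim 9 proud of the box's rim; dropped: 63, flush. About 0.55 kg, slides at 2 to 6 N
- till_end_left (a point): Middle of the plain upright outer face of the till's +y end wall (176 wide, 28 high), 14 mm below the wall's top edge. At the start the till rides within 20 mm of the box's middle, so 64 to 104 mm lie free between this face and the box's end wall
- till_end_right (a point): The same point on the till's -y end wall. Pushed at some 30 mm/s or slower the till surely drops; shoved at 200 mm/s or more it can skip over the notches
- tin: Closed round tin of honing paste, 61 across, 21 high, standing loose on the till's floor, in the wide side of a partition at the till's x = +36 (two fixed carving knives lie in the narrow side); it rides along. Origin: centre of its underside
- gouges: Three palm gouges lying side by side (along the box's x) in one loose wooden rest on the floor of the box, near one end, which end varies; partly under the till. 140 (x) by 110 (y), tops 40 above the box floor, that is 50 above the bench. Origin: centre of the rest's underside. Its y in the tool box's frame is about +120 or -120: that is the end to be uncovered
- whetstone: Grey whetstone in a dark wooden base, 156 (x) by 70 (y) by 30 high, loose on the floor of the box at the other end from the gouges; partly under the till. Origin: centre of its underside
- figure: Carved wooden robed figure 165 high, foot 66 across, standing loose on the bench beyond the box. Origin: centre of its underside
- mallet: Round wooden carver's mallet, 82 across and 218 high, standing on its head with the handle up, on the bench beyond the box's left (+y) end. Origin: centre of its underside
Not all that is in view belongs to the job. What is shaped like the gouges but turquoise is not meant.

How it is judged:
At the end, for the whole second after the job is handed in: The till lies in the notches at the end of the box away from the gouges: its origin within 6 mm of y = 70 mm (or -70) along the box, no more than 2.5 mm above its fully dropped height of 63 mm, level within 0.02 rad and at rest, with the tin still standing on its floor (((y of gouges in the frame of toolbox above 0.05 m and y of till in the frame of toolbox between -0.076 and -0.064 m) or (y of gouges in the frame of toolbox below -0.05 m and y of till in the frame of toolbox between 0.064 and 0.076 m)) and z of till in the frame of toolbox below 0.0655 m and angle between till's own z axis and vertical below 0.02 rad and linear speed of till below 0.01 m/s and horizontal distance between tin and till below 0.12 m and z of tin in the frame of till below 0.02 m and angle between tin's own z axis and vertical below 0.1 rad); the robot touches nothing.
It fails at once if the till is lifted more than 10 mm above its riding height, or tipped more than 0.12 rad (z of till in the frame of toolbox above 0.082 m or angle between till's own z axis and vertical above 0.12 rad).
It fails at once if the tin is lifted or tipped (z of tin in the frame of till above 0.027 m or angle between tin's own z axis and vertical above 0.3 rad).
It fails at once if the gouges or the whetstone are moved more than 15 mm (distance of any of gouges, whetstone from where it was at the start of the episode above 0.015 m).
It fails at once if the figure or the mallet is moved more than 15 mm or tipped (distance of any of figure, mallet from where it was at the start of the episode above 0.015 m or angle between any of figure, mallet's own z axis and vertical above 0.3 rad).
It fails at once if the till is pushed with the arm or the gripper's body instead of the fingers (contact force between till and the arm above 3 N).
It also fails if it takes over 38 s, if anything falls off the work surface, if the arm or the gripper's body presses on something with over 40 N, if the wrist force passes 120 N, or if a joint passes its speed limit or range.

## Working session

There is one attempt and no reset: what is moved stays moved. The work goes in short steps, Python scripts to look and compute and a tool call to move; the robot and the scene stay as the last step left them, time stands still between calls to the robot, and variables do not carry over. Pictures are saved under pics/ and viewed, and the job is handed in when it is done.

Besides the shell and the picture viewer there is one more tool, called after "Emit:" by a JSON object that holds its "op" and its "data". carry_out: Moves the arm, as the interface text tells. Its arguments: {"type":"object","properties":{"moves":{"type":"array"},"force":{"type":"number"}},"required":["moves"]}

```bash
mkdir -p pics; ls
python3 - <<'E'
from rig import robot
import cv2,numpy as np
o=robot.get_obs(); print(o)
for n in("top","side","wrist"):
    im=robot.camera(n); cv2.imwrite(f"pics/{n}0.png",im[:,:,::-1])
    print(n,robot.camera_params(n))
E
```

```text
pics
{'time': 0.0, 'q': array([ 1.14450707e+00,  5.28491691e-01,  1.43391231e+00, -7.09434998e-06,
        1.18138995e+00, -1.78508287e-01]), 'joint_velocities': array([-5.67251785e-04, -2.46831479e-04,  2.34285510e-03,  5.18499624e-04,
        6.47171243e-05, -7.09855951e-04]), 'joint_torque': array([ 1.18755110e-03, -4.40036523e+01, -1.76596284e+01,  6.34217751e-02,
        5.81975095e-02, -1.44431242e-04]), 'position': array([0.1529738 , 0.60528369, 0.24655271]), 'tool_rot': array([ 0.55831718,  0.43369311, -0.43506946, -0.55759015]), 'ft_force': array([ 0.15532051, -0.47887375,  0.75988852]), 'moment': array([-0.00761029, -0.00228842,  0.03933057]), 'grip_width': 0.08714716662604965}
top {'fx': 503.419176734364, 'fy': 503.419176734364, 'cx': 326.1067213825723, 'cy': 192.11527154771474, 'extrinsics': array([[-0.00656284, -0.98560156,  0.16895708,  0.29077123],
       [-0.99951325,  0.01161873,  0.0289529 ,  0.07219745],
       [-0.0304991 , -0.16868482, -0.98519807,  1.42402766],
       [ 0.        ,  0.        ,  0.        ,  1.        ]])}
side {'fx': 514.1223368812358, 'fy': 514.1223368812358, 'cx': 321.11406237197394, 'cy': 198.14957389431405, 'extrinsics': array([[ 0.91717967, -0.30267415,  0.25917141,  0.11485738],
       [-0.39806313, -0.72548181,  0.56144625, -0.78408597],
       [ 0.01808888, -0.61811367, -0.78588058,  1.2926863 ],
       [ 0.        ,  0.        ,  0.        ,  1.        ]])}
wrist {'fx': 309.70691628693146, 'fy': 309.70691628693146, 'cx': 322.17112688186194, 'cy': 194.29034179243823, 'mount': array([[ 9.99999679e-01,  7.93041264e-04,  1.16939297e-04,
         8.75312100e-04],
       [ 1.31806328e-04, -3.06560459e-01,  9.51851179e-01,
        -1.38699641e-01],
       [ 7.90706227e-04, -9.51850858e-01, -3.06560465e-01,
         8.51734561e-02],
       [ 0.00000000e+00,  0.00000000e+00,  0.00000000e+00,
         1.00000000e+00]])}
```

View pics/top0.png

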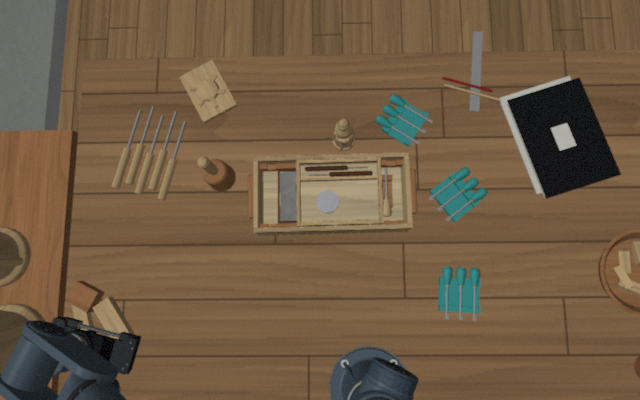

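View pics/side0.png

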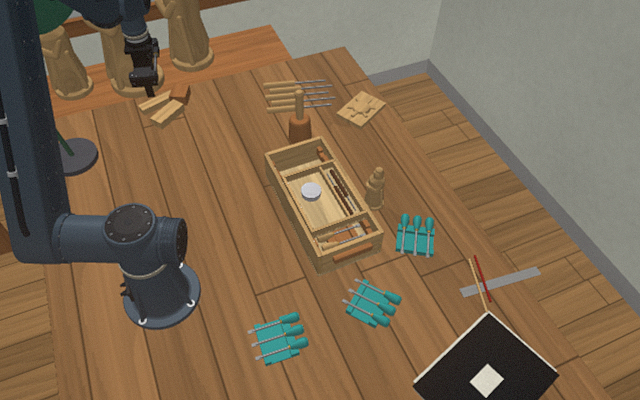

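Run:
```python
from scipy.spatial.transform import Rotation as R
from rig import robot
print(R.from_quat(robot.get_obs()['tool_rot']).as_matrix().round(3))
import cv2
im=cv2.imread('pics/top0.png');cv2.imwrite('pics/crop1.png',cv2.resize(im[60:300,200:460],None,fx=3,fy=3,interpolation=cv2.INTER_CUBIC)[:600*2,:])
```

```text
[[ 0.245 -0.001 -0.969]
 [ 0.969 -0.002  0.245]
 [-0.002 -1.     0.   ]]
```

View pics/crop1.png

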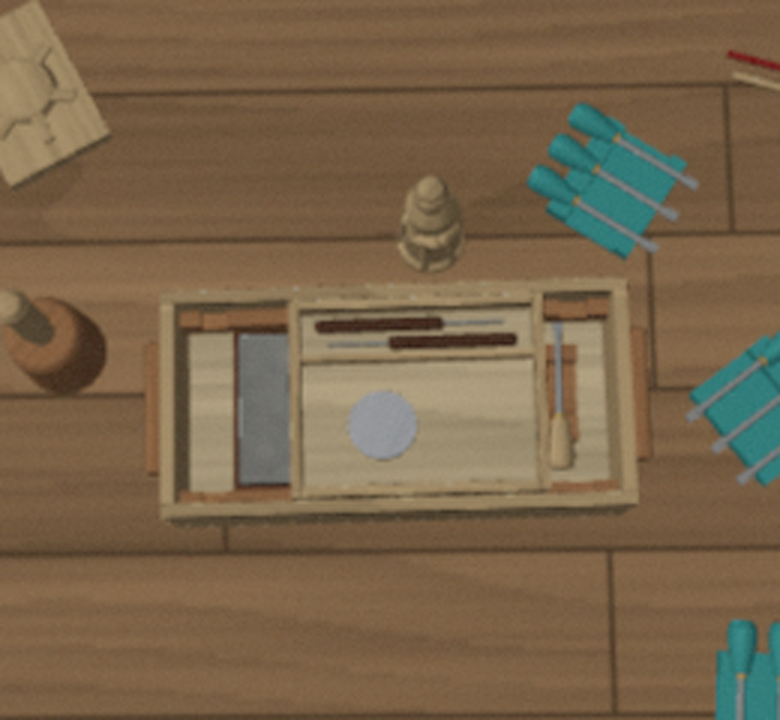

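View pics/wrist0.png

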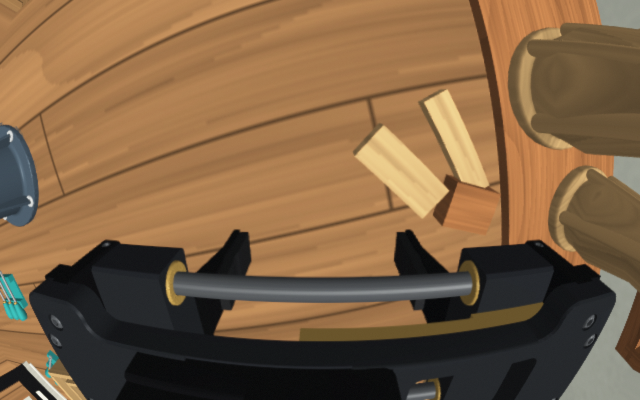

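```bash
cat > h.py <<'E'
import numpy as np
from rig import robot
P=robot.camera_params("top")
def top(c,z,scale=3,off=(200,60)):
    u=off[0]+(c[0]+.5)/scale-.5; v=off[1]+(c[1]+.5)/scale-.5
    d=np.array([(u-P['cx'])/P['fx'],(v-P['cy'])/P['fy'],1]); E=P['extrinsics']
    d=E[:3,:3]@d; o=E[:3,3]
    return (o+d*(z-o[2])/d[2])
E
python3 - <<'E'
from h import *
b=[top(c,.106) for c in [(161,296),(628,280),(638,503),(162,519)]]
print(np.round(b,4)); b=np.array(b)
for i in range(4): print(np.linalg.norm(b[i]-b[i-1]))
c=b.mean(0); ax=(b[0]+b[3]-b[1]-b[2])[:2]; yaw=np.arctan2(-ax[0],ax[1]); print(c,yaw)
Rt=np.array([[np.cos(yaw),-np.sin(yaw)],[np.sin(yaw),np.cos(yaw)]])
for n,q,z in [("tillLT",(290,299),.115),("tillRT",(543,290),.115),("tillRB",(549,490),.115),("tillLB",(292,500),.115),("gougeend",(560,320),.05),("fig",(430,250),.02),("figtop",(431,185),.165),("malletHd",(60,350),.05),("handle",(10,305),.218)]:
    p=top(q,z); print(n,p.round(4),"box",(Rt.T@(p-c)[:2]).round(4))
E
```

```text
[[ 0.6117  0.3069  0.106 ]
 [ 0.6205 -0.112   0.106 ]
 [ 0.4208 -0.1138  0.106 ]
 [ 0.4107  0.3024  0.106 ]]
0.20099499848777966
0.41899756964424995
0.19971531685671
0.4163719062960239
[0.51593757 0.09590377 0.106     ] 0.022640905630926106
tillLT [0.6051 0.1897 0.115 ] box [0.0913 0.0918]
tillRT [ 0.6102 -0.0353  0.115 ] box [ 0.0913 -0.1333]
tillRB [ 0.432  -0.0361  0.115 ] box [-0.0869 -0.13  ]
tillLB [0.4254 0.1874 0.115 ] box [-0.0884  0.0935]
gougeend [ 0.5973 -0.0557  0.05  ] box [ 0.0779 -0.1534]
fig [0.6743 0.0639 0.02  ] box [ 0.1576 -0.0356]
figtop [0.6927 0.0632 0.165 ] box [ 0.176  -0.0367]
malletHd [0.5748 0.4108 0.05  ] box [0.066  0.3135]
handle [0.5785 0.4121 0.218 ] box [0.0697 0.3147]
```

The top view shows the gouges in the box at (387,193), at its right (-y) end. The whetstone is at (288,195), at the +y end. The lookalikes are turquoise sets at (404,121), (458,194) and (460,292), plus loose chisels at (150,150). None of those is in the box. The crop shows one wooden gouge at crop (560,400). So I push towards +y, on the till's -y end. Measured sizes fit: box 200 × 418 mm, till 225 mm long.

Run:
```python
from h import *
from scipy.spatial.transform import Rotation as R
o=robot.get_obs(); M=R.from_quat(o['tool_rot'])
yaw=.0226; p=np.array([.5159+.165*np.sin(yaw),.0959-.165*np.cos(yaw),.225])
T=np.c_[[np.cos(yaw),np.sin(yaw),0],[0,0,-1],[-0,0,0]]; T[:,2]=np.cross(T[:,0],T[:,1])
print(p,M.inv().apply(p-np.array([.153,.606,.248]))*100,(M.inv()*R.from_matrix(T)).as_rotvec())
```

```text
[ 0.51962868 -0.06905786  0.225     ] [-56.44931622   2.3770915  -52.09905221] [ 8.13623371e-04  1.30042914e+00 -1.58728430e-03]
```

Emit:
{"op": "carry_out", "data": {"moves": [[0.6,-1.8,0,-1.6,0,0.04,0],[0.6,-5.4,0,-5,0,0.12,0],[0.6,-9,0,-8.3,0,0.21,0],[0.6,-12.5,0.2,-11.5,0,0.29,0],[0.6,-16,0.4,-14.8,0,0.37,0],[0.6,-19.6,0.6,-18,0,0.45,0],[0.6,-23,0.8,-21.3,0,0.53,0],[0.6,-26.6,1,-24.5,0,0.61,0],[0.6,-30,1.2,-27.8,0,0.7,0],[0.6,-33.6,1.4,-31,0,0.78,0],[0.6,-37,1.6,-34.3,0,0.86,0],[0.6,-40.6,1.8,-37.5,0,0.94,0],[0.6,-44,2,-40.8,0,1.02,0],[0.6,-47.6,2.2,-44,0,1.1,0],[0.6,-51,2.3,-47.2,0,1.18,0],[0.6,-54.5,2.4,-50.3,0,1.26,0],[0.6,-56.4,2.4,-52.1,0.001,1.3,-0.002],[0.6,-56.4,2.4,-52.1,0.001,1.3,-0.002],[0.6,-56.4,2.4,-52.1,0.001,1.3,-0.002]]}}

```text
time: 2.05
position: [0.5194, -0.0687, 0.223]
tool_rot: [-0.706, -0.008, 0.008, 0.708]
ft_force: [0.3, 0.5, -0.1]
grip_width: 0.0522
```

Run:
```python
from h import *
import cv2
from scipy.spatial.transform import Rotation as R
o=robot.get_obs(); print(o['time'],o['position'],o['ft_force'],o['grip_width']);print(R.from_quat(o['tool_rot']).as_matrix().round(4))
for n in("wrist","side"): cv2.imwrite(f"pics/{n}1.png",robot.camera(n)[:,:,::-1])
```

```text
2.05 [ 0.51936091 -0.06872395  0.22303528] [ 0.28811866  0.47895413 -0.14141895] 0.05216274584386809
[[ 9.998e-01 -9.000e-04 -2.210e-02]
 [ 2.210e-02  2.900e-03  9.998e-01]
 [-8.000e-04 -1.000e+00  2.900e-03]]
```

View pics/wrist1.png

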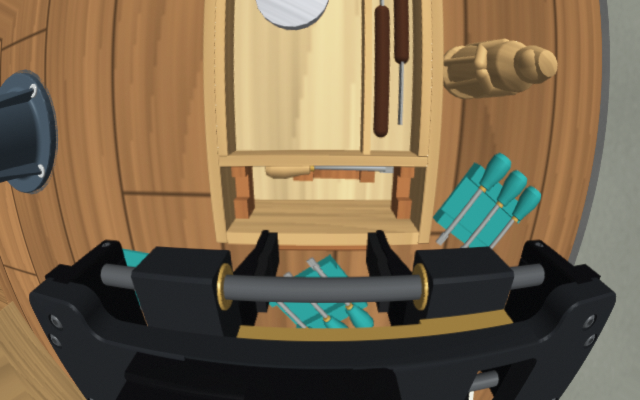

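View pics/side1.png

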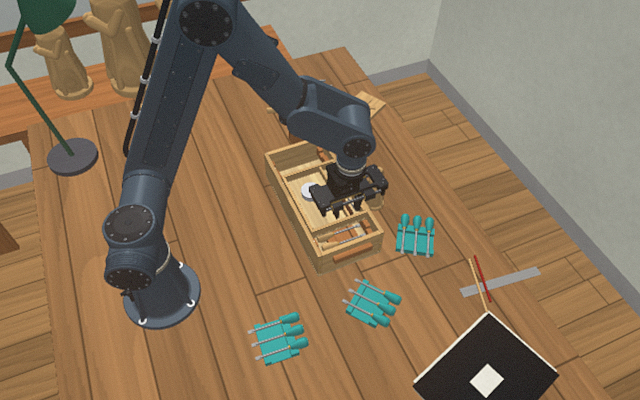

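```bash
cat >> h.py <<'E'
from scipy.spatial.transform import Rotation as R
W=robot.camera_params("wrist")
def wrist(o,u,v,z):
    a=np.array([u-W['cx'],v-W['cy']]);r=np.hypot(*a);t=r/W['fx']
    d=np.r_[np.sin(t)*a/r,np.cos(t)]
    M=R.from_quat(o['tool_rot']).as_matrix(); m=W['mount']
    d=M@m[:3,:3]@d; c=o['position']+M@m[:3,3]
    return c+d*(z-c[2])/d[2]
def box(p):
    y=.0226; A=np.array([[np.cos(y),-np.sin(y)],[np.sin(y),np.cos(y)]])
    return A.T@(np.asarray(p)[:2]-[.5159,.0959])
E
python3 - <<'E'
from h import *
import cv2
o=robot.get_obs()
for n,u,v,z in [("till",225,166,.115),("till",325,166,.115),("till",427,166,.115),("wall in",230,232,.106),("wall in",320,232,.106),("wall in",420,232,.106),("wall out",217,243,.106),("wall out",430,243,.106)]:
    print(n,box(wrist(o,u,v,z)).round(4))
im=cv2.imread('pics/wrist1.png');cv2.imwrite('pics/w1c.png',cv2.resize(im[130:280,190:460],None,fx=2.9,fy=2.9,interpolation=cv2.INTER_CUBIC))
E
```

```text
till [-0.083  -0.1319]
till [ 0.0013 -0.1325]
till [ 0.0878 -0.1313]
wall in [-0.0873 -0.197 ]
wall in [-0.0028 -0.1956]
wall in [ 0.0911 -0.1966]
wall out [-0.102  -0.2091]
wall out [ 0.103  -0.2086]
```

View pics/w1c.png

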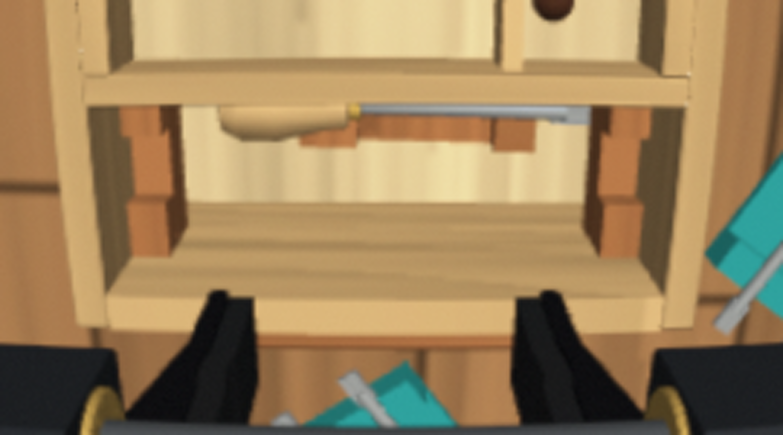

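The crop agrees with the top view: till end face at box y = -0.132, inner wall at -0.197, gouge in the gap under them. The fingers sit mid-gap at box y = -0.165. I lower straight down 10.8 cm so the tips stand about 90 mm up.

Emit:
{"op": "carry_out", "data": {"moves": [[0.6,0,1,0,0,0,0],[0.6,0,2.5,0,0,0,0],[0.6,0,4,0,0,0,0],[0.6,0,5.5,0,0,0,0],[0.6,0,7,0,0,0,0],[0.6,0,8,0,0,0,0],[0.6,0,9,0,0,0,0],[0.6,0,10,0,0,0,0],[0.6,0,10.6,0,0,0,0],[0.6,0,10.8,0,0,0,0],[0.6,0,10.8,0,0,0,0]]}}

```text
time: 3.25
position: [0.5201, -0.0685, 0.1154]
tool_rot: [-0.706, -0.008, 0.008, 0.708]
ft_force: [-1.0, -0.3, -0.8]
grip_width: 0.0525
```

Run:
```python
from h import *
import cv2
o=robot.get_obs(); print(o['time'],o['position'],box(o['position']),o['ft_force'])
for n in("wrist","side"): cv2.imwrite(f"pics/{n}2.png",robot.camera(n)[:,:,::-1])
im=cv2.imread('pics/side2.png')[130:290,230:430];cv2.imwrite('pics/side2c.png',cv2.resize(im,None,fx=3.5,fy=3.5,interpolation=cv2.INTER_CUBIC))
```

```text
3.25 [ 0.52010725 -0.06847188  0.11539783] [ 0.00049169 -0.16442498] [-1.01673727 -0.28301504 -0.79859234]
```

View pics/wrist2.png

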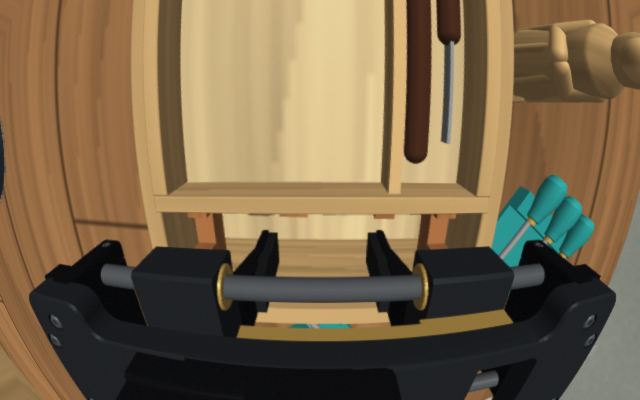

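View pics/side2c.png

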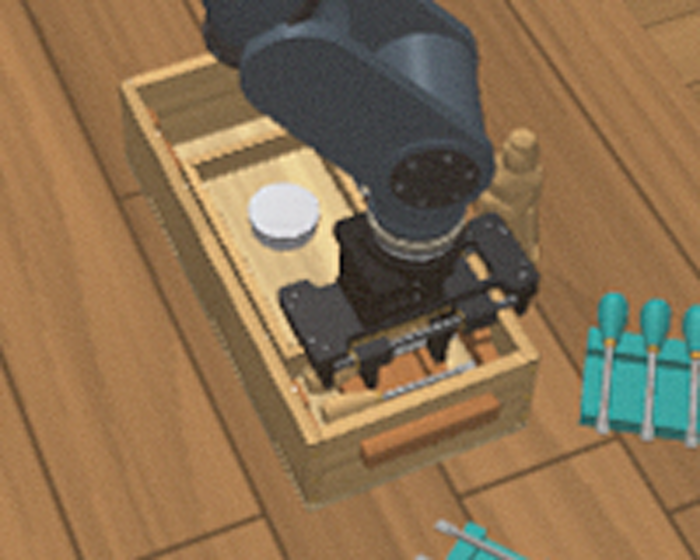

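Fingers are clear of everything in the gap, rim of till at wrist row ~205, fingertips between till and end wall. I approach, then push at 25 mm/s.

Emit:
{"op": "carry_out", "data": {"moves": [[0.6,0,0,0.5,0,0,0],[0.6,0,0,1,0,0,0],[0.6,0,0,1.4,0,0,0],[0.6,0,0,1.6,0,0,0],[0.6,0,0,1.8,0,0,0],[0.6,0,0,2,0,0,0],[0.6,0,0,2.2,0,0,0],[0.6,0,0,2.4,0,0,0],[0.6,0,0,2.6,0,0,0],[0.6,0,0,2.8,0,0,0],[0.6,0,0,3,0,0,0],[0.6,0,0,3.2,0,0,0],[0.6,0,0,3.4,0,0,0],[0.6,0,0,3.6,0,0,0]]}}

```text
time: 4.75
position: [0.5193, -0.0323, 0.1157]
tool_rot: [-0.706, -0.009, 0.008, 0.708]
ft_force: [0.1, -3.4, 0.0]
grip_width: 0.052
```

Run:
```python
from h import *
import cv2
o=robot.get_obs(); print(o['time'],o['position'],box(o['position']),o['ft_force'])
for n in("wrist",): cv2.imwrite(f"pics/{n}3.png",robot.camera(n)[:,:,::-1])
```

```text
4.75 [ 0.51930709 -0.03231563  0.11565891] [ 0.0005088  -0.12825988] [ 0.05936231 -3.41113613  0.00691849]
```

View pics/wrist3.png

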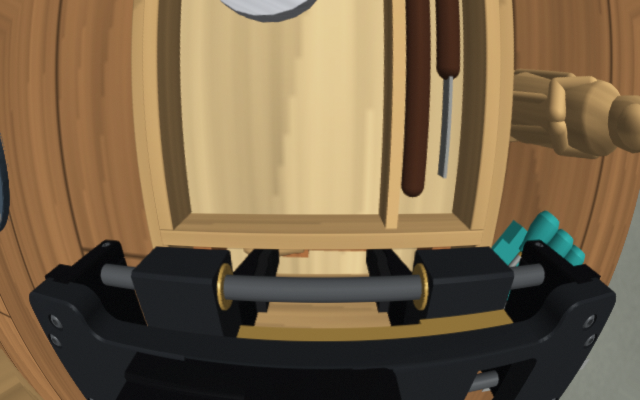

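Run:
```python
from h import *
o=robot.get_obs()
for u in(200,325,450): print(box(wrist(o,u,248,.115)).round(4))
```

```text
[-0.065  -0.1174]
[ 0.0019 -0.1156]
[ 0.0695 -0.1174]
```

Emit:
{"op": "carry_out", "data": {"moves": [[0.6,0,0,0.2,0,0,0],[0.6,0,0,0.4,0,0,0],[0.6,0,0,0.65,0,0,0],[0.6,0,0,0.9,0,0,0],[0.6,0,0,1.15,0,0,0],[0.6,0,0,1.4,0,0,0],[0.6,0,0,1.65,0,0,0],[0.6,0,0,1.9,0,0,0],[0.6,0,0,2.15,0,0,0],[0.6,0,0,2.4,0,0,0],[0.6,0,0,2.65,0,0,0],[0.6,0,0,2.9,0,0,0],[0.6,0,0,3.15,0,0,0],[0.6,0,0,3.4,0,0,0],[0.6,0,0,3.65,0,0,0],[0.6,0,0,3.9,0,0,0],[0.6,0,0,4.15,0,0,0],[0.6,0,0,4.4,0,0,0],[0.6,0,0,4.65,0,0,0],[0.6,0,0,4.9,0,0,0]]}}

```text
time: 6.8
position: [0.5181, 0.0168, 0.1157]
tool_rot: [-0.706, -0.008, 0.008, 0.708]
ft_force: [0.1, -1.9, -0.3]
grip_width: 0.0523
```

Run:
```python
from h import *
import cv2
o=robot.get_obs(); print(o['time'],o['position'],box(o['position']),o['ft_force'])
for n in("wrist",): cv2.imwrite(f"pics/{n}4.png",robot.camera(n)[:,:,::-1])
```

```text
6.8 [0.51806925 0.01676606 0.11566891] [ 0.00038042 -0.07916275] [ 0.08718058 -1.87117773 -0.30751747]
```

View pics/wrist4.png

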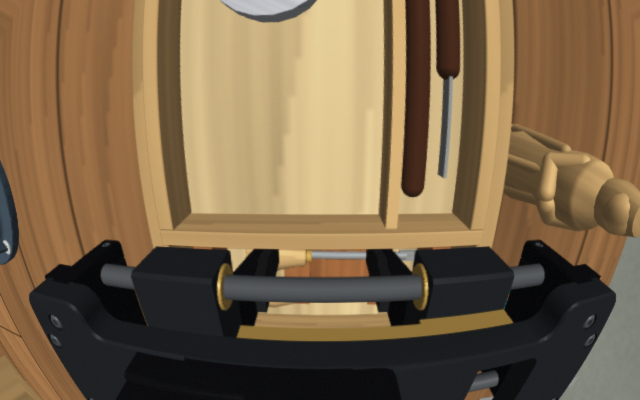

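Emit:
{"op": "carry_out", "data": {"moves": [[0.6,0,0,0.2,0,0,0],[0.6,0,0,0.4,0,0,0],[0.6,0,0,0.6,0,0,0],[0.6,0,0,0.8,0,0,0],[0.6,0,0,1,0,0,0],[0.6,0,0,1.2,0,0,0],[0.6,0,0,1.4,0,0,0],[0.6,0,0,1.6,0,0,0],[0.6,0,0,1.75,0,0,0],[0.6,0,0,1.9,0,0,0],[0.6,0,0,2.05,0,0,0],[0.6,0,0,2.2,0,0,0],[0.6,0,0,2.3,0,0,0],[0.6,0,0,2.4,0,0,0],[0.6,0,0,2.5,0,0,0]]}}

```text
time: 8.35
position: [0.5177, 0.0414, 0.1159]
tool_rot: [-0.706, -0.009, 0.008, 0.708]
ft_force: [1.1, -3.0, -0.9]
grip_width: 0.0524
```

Run:
```python
from h import *
import cv2
o=robot.get_obs(); print(o['time'],o['position'],box(o['position']),o['ft_force'])
for n in("wrist",): cv2.imwrite(f"pics/{n}5.png",robot.camera(n)[:,:,::-1])
```

```text
8.35 [0.51769579 0.0414311  0.11585919] [ 0.00056444 -0.05449557] [ 1.09513216 -2.96805396 -0.93611368]
```

View pics/wrist5.png

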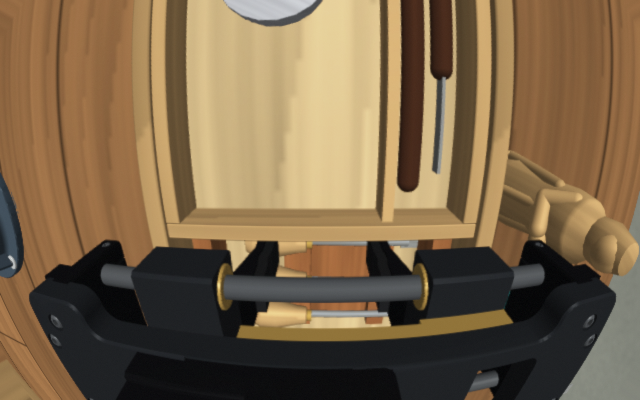

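The till has dropped: its rim is now at the box rim, inset at wrist columns 168–475 where it was 155–490, and its end edge is at row ~240. I back off, then lift clear and check.

Emit:
{"op": "carry_out", "data": {"moves": [[0.6,0,0,-0.3,0,0,0],[0.6,0,0,-0.8,0,0,0],[0.6,0,0,-1.6,0,0,0],[0.6,0,-0.2,-2.4,0,0,0],[0.6,0,-1,-3,0,0,0],[0.6,0,-2.5,-3,0,0,0],[0.6,0,-4.5,-3,0,0,0],[0.6,0,-6.5,-3,0,0,0],[0.6,0,-8.5,-3,0,0,0],[0.6,0,-10.5,-3,0,0,0],[0.6,0,-11,-3,0,0,0],[0.6,0,-11,-3,0,0,0],[0.6,0,-11,-3,0,0,0]]}}

```text
time: 9.7
position: [0.5176, 0.0112, 0.2251]
tool_rot: [-0.706, -0.008, 0.008, 0.708]
ft_force: [0.6, 0.4, -0.3]
grip_width: 0.0523
```

Run:
```python
from h import *
import cv2
o=robot.get_obs(); print(o['time'],o['position'],box(o['position']),o['ft_force'])
for n in("wrist","side"): cv2.imwrite(f"pics/{n}6.png",robot.camera(n)[:,:,::-1])
im=cv2.imread('pics/side6.png')[130:290,230:430];cv2.imwrite('pics/side6c.png',cv2.resize(im,None,fx=3.5,fy=3.5,interpolation=cv2.INTER_CUBIC))
```

```text
9.7 [0.51760242 0.0111982  0.22514899] [-0.00021211 -0.08471864] [ 0.61904064  0.37493848 -0.27347307]
```

View pics/wrist6.png

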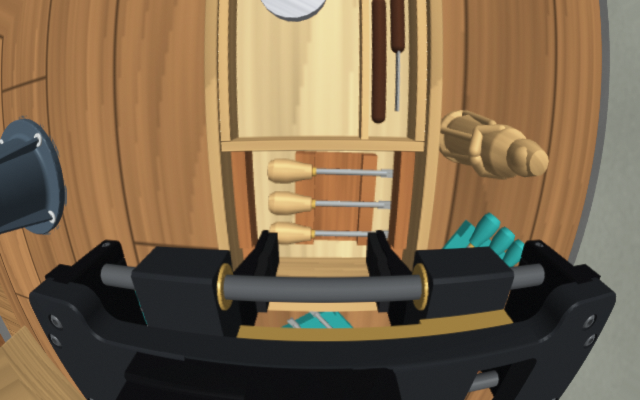

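View pics/side6c.png

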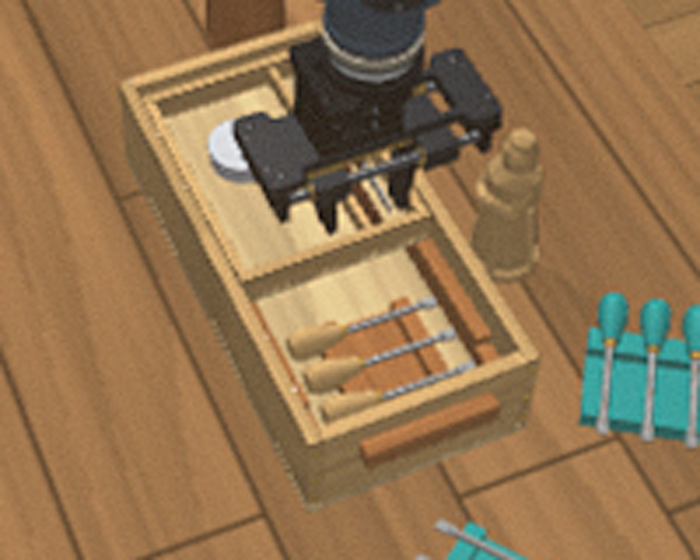

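Emit:
{"op": "carry_out", "data": {"moves": [[0.6,0,-1,-3,0,0,0],[0.6,0,-2,-7,0,0,0],[0.6,0,-3,-11,0,0,0],[0.6,0,-3,-15,0,0,0],[0.6,0,-3,-19,0,0,0],[0.6,0,-3,-23,0,0,0],[0.6,0,-3,-26,0,0,0],[0.6,0,-3,-28,0,0,0],[0.6,0,-3,-28,0,0,0]]}}

```text
time: 10.7
position: [0.5245, -0.271, 0.2542]
tool_rot: [-0.706, -0.007, 0.007, 0.708]
ft_force: [0.2, -0.3, -0.4]
grip_width: 0.0522
```

Run:
```python
from h import *
import cv2
o=robot.get_obs(); print(o['time'],o['position'],o['ft_force'])
for n in("top","side"): cv2.imwrite(f"pics/{n}7.png",robot.camera(n)[:,:,::-1])
im=cv2.imread('pics/side7.png')[130:290,230:430];cv2.imwrite('pics/side7c.png',cv2.resize(im,None,fx=3.5,fy=3.5,interpolation=cv2.INTER_CUBIC))
im=cv2.imread('pics/top7.png')[110:250,190:430];cv2.imwrite('pics/top7c.png',cv2.resize(im,None,fx=3,fy=3,interpolation=cv2.INTER_CUBIC))
```

```text
10.7 [ 0.52449931 -0.27103204  0.25418743] [ 0.24627078 -0.29462377 -0.37407435]
```

View pics/top7c.png

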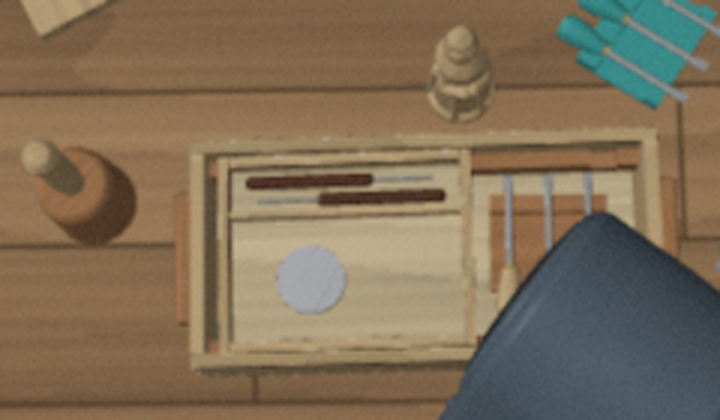

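View pics/side7c.png

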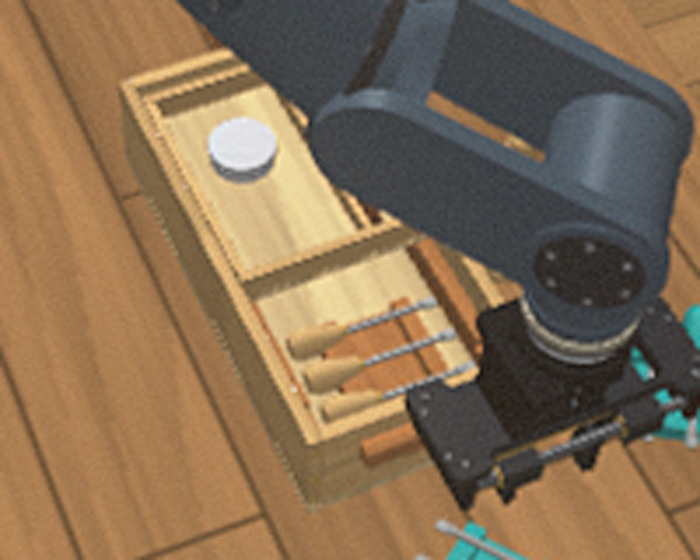

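Run:
```python
from h import *
o=robot.get_obs()
for n,q in [("LT",(217,158)),("RT",(470,150)),("LB",(219,352)),("R",(474,330))]:
    print(n,[box(top(q,z,3,(190,110))).round(4) for z in(.106,.115)])
# wrist6 pose, till -y end edge
o['position']=np.array([.5176,.0112,.2251]); 
for u in(222,424): print([box(wrist(o,u,152,z)).round(4) for z in(.106,.115)])
```

```text
LT [array([0.0886, 0.1854]), array([0.0865, 0.184 ])]
RT [array([ 0.0877, -0.0418]), array([ 0.0856, -0.0417])]
LB [array([-0.0863,  0.185 ]), array([-0.0872,  0.1836])]
R [array([-0.0742, -0.0395]), array([-0.0752, -0.0394])]
[array([-0.0878, -0.0428]), array([-0.0847, -0.0413])]
[array([ 0.0886, -0.0426]), array([ 0.0855, -0.0411])]
```

The till's measured width is 176 mm when read at rim height and 170 mm at riding height. Its real width is 176 mm, so it is dropped. Its origin is at y of about +71 mm, so I hand in.

Run:
```python
from rig import robot
print(robot.hand_in(), robot.get_obs()['time'])
```

```text
the job is handed in; nothing more can be done
the job is handed in; nothing more can be done
```

The till now sits in its notches at the +y end of the box, and all three gouges at the -y end are uncovered. I lowered the two fingertips into the gap over the gouges and pushed the till's -y end face at 25 mm/s or slower. The push force read 2–3.5 N after each stage. Then I backed off and lifted clear, with the clock at about 11 s.

- **Position:** the till's ends measure at box y of about +0.185 and -0.042, so its origin is about +71 mm against a target of 70 ± 6.
- **Dropped and level:** its width reads 176–177 mm in the wrist camera when taken at the flush height of 106 mm, but only about 170 mm at riding height. The real width is 176 mm, so it has dropped. Its rim looks flush with the box rim in the last pictures. I saw the drop in the wrist picture and did not feel it as a force step, and I did not measure the tilt directly.
- **Tin, figure, mallet and gouges:** the tin is upright in its compartment, and the figure and mallet look undisturbed. The gouges look in place, though the arm hid part of them in the last top view. I judged these by eye, without measuring.
- **Whetstone:** it is now under the till and could not be checked.

No check failed. The position readings differed by 1–2 mm, which is within the camera calibration.

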